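# Release the glued form from the ratchet clamp

### The arm

A 7-joint arm with a two-finger parallel gripper is mounted at the origin on the work surface. World frame = base frame: x ahead of the robot, y to its left, z up, the work surface at z = 0. Lengths are in m, angles in rad, forces in N, time in s.
With the tool pointing down it reaches from about 0.35 to 0.9 m from the base axis. Payload 8.1 kg.
Tool frame: the origin (TCP) lies between the finger pads; the fingertips stand 11 mm ahead of it and the grasp point (between the pads) lies 8 mm behind it; z points along the fingers, y is the line along which they close (so a half turn about z gives the same grasp; the last joint's range is limited). The gripper opens to 92 mm and grips with 3 to 60 N. Pads are 19 mm wide; open, the fingers measure 130 mm over their backs; the gripper's body (75 mm by 190 mm) begins 47 mm behind the grasp point.
Start: joints at [-1.264, 0.434, 0.025, 1.573, -0.012, 1.134, -0.075], TCP at [0.249, 0.573, 0.201] pointing down, gripper open.
Joint ranges: [-2.62, 2.62], [-0.44, 2.09], [-1.27, 1.32], [0.08, 2.57], [-1.32, 4.46], [0.12, 2], [-2.74, 2.74]. Speed limits (rad/s): [2.22, 2.22, 3.01, 3.01, 3.14, 3.14, 3.14].

### API

Orientations are given as a rotation vector (axis times angle).
In Python, from cell import observe, get_image, camera_params, sign_off gives the robot as it stands.
- The arm moves only by the shell command python3 -m pendant 'ROWS' [FORCE]. ROWS is JSON, one flat list of numbers, 7 for each row, row after row: the shift along the tool's x, y, z in m, then the turn, a rotation vector about the tool's x, y, z in rad, then the finger opening in m, from 0 to 0.0918. In form: [dx, dy, dz, rx, ry, rz, jaw, dx, dy, dz, rx, ry, rz, jaw, ...]. A call has 1 to 10 rows; each row shifts and turns the commanded pose from where the row before left it, along the tool's axes as they then stand; what a row does not reach is not made up. A row lasts 1/8 s, in which the tool goes at most 62.5 mm and 10.7 degrees, less where a joint would pass 70% of its speed; a pose out of reach is approached as far as the arm can. A call is refused whole if a number of a shift passes 0.0625 or a number of a turn 0.188, either way. A call with a gripper value outside its range is refused whole. The fingers move at their own pace and stop on an object; FORCE is the grip in N (left out, the last holds). Time passes only in rows, so rows that do not move let the fingers close. It gives the time, the measured TCP pose, the force, the opening and the grip force at its end, in the units of the state.
- observe(): the state, without advancing time (a new reading comes with each control period).
- get_image(name): name is "scene" or "top" or "wrist"; returns the picture (420x560x3 uint8, red, green, blue); there is no depth.
- camera_params(name): a dict with "intrinsics" (3x3 intrinsics, pixels), "eye" and "rotation" of the camera in the world; the wrist camera has in their place "T_tool_cam" (4x4, takes a point from camera to tool coordinates, whose origin is the TCP and whose axes are the flange's). Camera axes: x right, y down, z forward; pixel columns grow to the right and rows downward; lengths in m; the calibration is good to about 2 mm. A picture is of the moment at which its call begins: read the wrist's pose just before it. camera_params takes no time and is no camera call.
- sign_off(): hands the job in; it is judged then, once.
The state is a dict: "clock": time; "joints": joint angles; "dq": joint speeds; "joint_efforts": joint torques, N m; "position": TCP position; "ee_rot": TCP orientation; "force": force on the tool from outside, world axes, zero at the start; "ft_torque": the same for the moment, N m; "width": opening from 0.0 (shut) to 1.0 (fully open); "gripper_force": force on a finger pad.
Only numpy, scipy, OpenCV 4.12 (cv2) and the standard library are available. Lean on these libraries where they do the work, as an engineer would, in place of code of your own. Each camera call takes 0.05 s, during which the arm holds its last target. There are 200 camera calls.

### The job

The glue has set on the wooden form held in the ratchet clamp. Lift the clamp's pawl so that the clamp bar springs fully back, then take the form out and set it down gently, flat and the same way up, in the shallow wooden tray. Leave the clamp open.

Things in the scene. Friction and masses are not known exactly. Their poses are not given: they have to be found in the camera images.
- clamp_bar (a joint): Steel jaw and toothed bar of the clamp, in m: 0 clamped (start), 0.048 fully back. The jaw, 60 mm wide, top 65 mm above the bench, has a lip 12 mm over the form's +y end; a plain stop as high holds the other end. With the pawl up, a 6 to 8 N spring slides it 48 mm to the form's +y in 0.5 s and keeps it there; a pawl dropped early catches the next tooth (12 mm). Base plate 90 x 330 mm, fixed.
- pawl_rod (a point): Centre of the pawl's steel lifting rod: 12 mm thick, 40 mm long, along the form's x; 80 mm above the bench, 149 mm to +y of the clamped form's centre, on the free end of a 14 mm wide arm hinged 75 mm further +y. 20 mm is free below its ends: pinch them from above. Raise it 25 mm (12 at least, about 3 N) and hold till the bar is back; it falls when let go, which is fine.
- form_block: Two-layer wooden block, light over darker wood, 44 (x) x 100 (y) x 36 mm high, rounded corners, about 0.12 kg. Origin: centre of its underside. Starts in the clamp, underside 15 mm above the bench on the 90 mm wide base plate, its y along the sliding direction, both long sides free to grip. A loose twin and a smaller one lie elsewhere on the bench: not wanted.
- tray: Shallow open plywood tray, 220 (x) x 170 (y) x 35 mm high, walls and floor 6 mm thick, fixed. Origin: centre of its underside, on the bench. Not the deep grey plastic bin at the far side.

How it is judged:
On the way:
1. The clamp bar is fully back while the form still lies in the clamp (value of joint clamp_bar above 0.042 m and distance of form_block from where it was at the start of the episode below 0.025 m), for 0.2 s.
At the end, for the whole second after the job is handed in: The form lies flat on the tray's floor, right way up (light layer on top, within 10 degrees, underside within 10 mm of the floor), inside the walls, released and at rest, and the clamp bar is still back (more than 40 mm) (x of form_block in the frame of tray between -0.1 and 0.1 m and y of form_block in the frame of tray between -0.075 and 0.075 m and z of form_block in the frame of tray between 0 and 0.016 m and angle between form_block's own z axis and vertical below 0.17 rad and linear speed of form_block below 0.02 m/s and value of joint clamp_bar above 0.04 m); the robot touches nothing.
It fails at once if The form is let go over the tray with its underside more than 40 mm above the tray's underside (horizontal distance between form_block and tray below 0.13 m and z of form_block in the frame of tray above 0.04 m and contact force between the fingers and form_block below 0.02 N).
It also fails if it takes over 48 s, if anything falls off the work surface, if the arm or the gripper's body presses on something with over 40 N, if the wrist force passes 120 N, or if a joint passes its speed limit or range.

## Working session

There is one attempt and no reset: what is moved stays moved. The work goes in short steps, Python scripts to look and compute and a shell command to move; the robot and the scene stay as the last step left them, time stands still between calls to the robot, and variables do not carry over. Pictures are saved under pics/ and viewed, at most 12 in all, crops included, and the job is handed in when it is done.

```bash
mkdir -p pics; ls; python3 - <<'E'
from cell import *
import cv2
for n in("top","scene"):
    cv2.imwrite(f"pics/{n}0.png",get_image(n)[:,:,::-1]); p=camera_params(n); print(n,{k:(v.round(3).tolist() if hasattr(v,'round') else v) for k,v in p.items()})
print(camera_params("wrist")); print(observe())
E
```

```text
pics
top {'intrinsics': [[392.015, 0.0, 281.939], [0.0, 392.015, 214.146], [0.0, 0.0, 1.0]], 'eye': [0.486, -0.032, 0.876], 'rotation': [-2.209, 2.148, -0.049]}
scene {'intrinsics': [[477.931, 0.0, 273.733], [0.0, 477.931, 206.289], [0.0, 0.0, 1.0]], 'eye': [1.125, 0.457, 0.886], 'rotation': [-1.12, -2.423, 0.941]}
{'intrinsics': array([[323.3786161 ,   0.        , 281.13836456],
       [  0.        , 323.3786161 , 205.15296158],
       [  0.        ,   0.        ,   1.        ]]), 'T_tool_cam': array([[ 2.28357301e-04, -9.54551873e-01, -2.98044745e-01,
         8.10333306e-02],
       [ 9.99999974e-01,  2.18518268e-04,  6.63332405e-05,
         5.69454645e-04],
       [ 1.80970224e-06, -2.98044752e-01,  9.54551898e-01,
        -1.84217825e-01],
       [ 0.00000000e+00,  0.00000000e+00,  0.00000000e+00,
         1.00000000e+00]])}
{'clock': 0.1, 'joints': array([-1.26359974,  0.43514295,  0.02494734,  1.57401493, -0.01159856,
        1.13398207, -0.07513764]), 'dq': array([ 0.00063638, -0.00030986, -0.00059684, -0.00294465, -0.00082534,
        0.00045714,  0.00121516]), 'joint_efforts': array([ 3.55427488e-03, -6.69124532e+01,  9.88243036e-01, -3.15145040e+01,
       -6.04786514e-02,  3.73188907e-02,  5.06971446e-05]), 'position': array([0.24885482, 0.5727804 , 0.20002618]), 'ee_rot': array([-6.39304974e-01, -3.07568337e+00,  2.18690181e-03]), 'force': array([-0.41127591,  0.37974738,  0.59122337]), 'ft_torque': array([ 0.04303439, -0.02594329,  0.02498424]), 'gripper_force': 0.0, 'width': 1.0020046526158626}
```

View pics/top0.png

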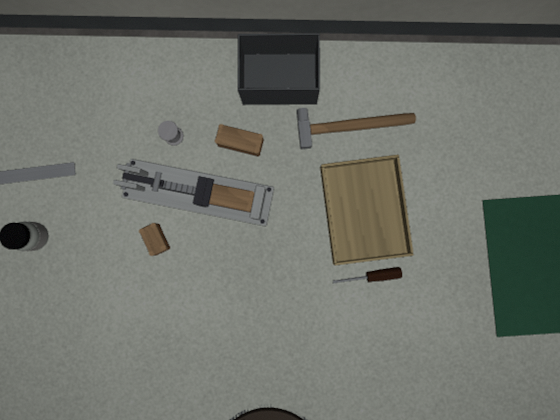

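View pics/scene0.png

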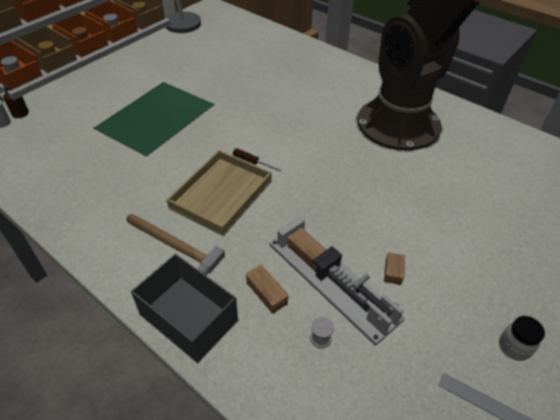

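Top view: clamp plate runs from (122,180) to (268,207), with the form at about (232,197), the rod at about (157,182) and the tray at about (366,210). The scene view agrees. Next I'll zoom in on the clamp.

```bash
cat > h.py <<'E'
import numpy as np, cv2
from cell import *
from scipy.spatial.transform import Rotation as R
def cam(name,obs=None):
    p=camera_params(name)
    if name=="wrist":
        T=np.eye(4);T[:3,:3]=R.from_rotvec(obs["ee_rot"]).as_matrix();T[:3,3]=obs["position"];T=T@p["T_tool_cam"]
        return p["intrinsics"],T[:3,3],T[:3,:3]
    r=np.array(p["rotation"]); return np.array(p["intrinsics"]),np.array(p["eye"]),(R.from_rotvec(r).as_matrix() if r.size==3 else r)
def cast(c,uv,z):
    K,e,M=c; d=M@np.linalg.solve(K,[*uv,1.]); return e+d*(z-e[2])/d[2]
def proj(c,X):
    K,e,M=c; q=K@(M.T@(np.array(X)-e)); return q[:2]/q[2]
E
python3 - <<'E'
from h import *
im=cv2.imread("pics/top0.png"); c=cam("top")
cv2.imwrite("pics/crop.png",cv2.resize(im[150:235,110:280],None,fx=4.5,fy=4.5,interpolation=cv2.INTER_CUBIC))
print([cast(c,u,.035).round(3) for u in((322,166),(398,157),(411,255),(334,263))])
hsv=cv2.cvtColor(im,cv2.COLOR_BGR2HSV); m=cv2.inRange(hsv,(5,70,50),(25,255,255))
for k in cv2.findContours(m,0,2)[0]:
    if cv2.contourArea(k)>150: 
        r=cv2.minAreaRect(k); print(np.round(r[0],1),np.round(r[1],1),round(r[2],1),[cast(c,q,.051).round(3)[:2].tolist() for q in cv2.boxPoints(r)])
E
```

```text
[array([ 0.648, -0.098,  0.035]), array([ 0.671, -0.261,  0.035]), array([ 0.462, -0.29 ,  0.035]), array([ 0.44 , -0.128,  0.035])]
[153.9 238.8] [30.2 21.1] 64.7 [[0.499, 0.29], [0.519, 0.25], [0.462, 0.22], [0.442, 0.259]]
[231.2 197.3] [42.2 20.2] 11.3 [[0.559, 0.142], [0.602, 0.135], [0.586, 0.047], [0.544, 0.054]]
[366.4 209.6] [101.3  79.9] 82.6 [[0.648, -0.093], [0.674, -0.26], [0.463, -0.288], [0.437, -0.124]]
[238.9 139.7] [46.6 21.6] 14.4 [[0.686, 0.136], [0.731, 0.127], [0.708, 0.029], [0.663, 0.039]]
[362.6 123.3] [ 10.7 105.1] 83.7 [[0.735, -0.068], [0.765, -0.29], [0.742, -0.293], [0.712, -0.071]]
```

View pics/crop.png

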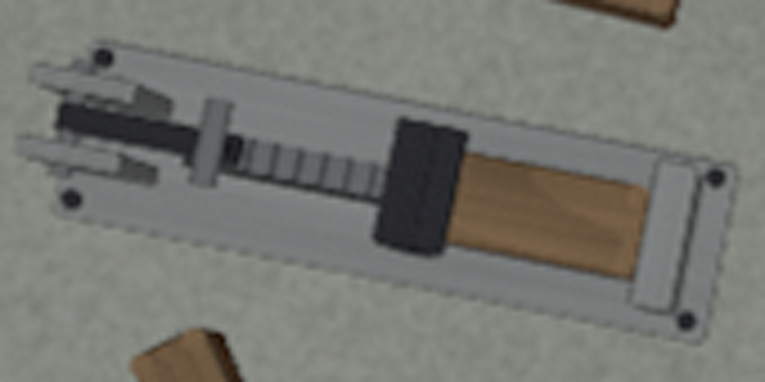

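The crop shows the rod from crop px (218,100) to (205,186), so its centre is at about (157,181.8) in the image. The jaw is at (422,187), the stop at (665,237), and the form lies between them. The pawl arm extends left from the rod.

```bash
python3 - <<'E'
from h import *
c=cam("top"); f=lambda x,y:(110+x/4.5,150+y/4.5)
P=[cast(c,f(*q),.015) for q in((105,40),(740,163),(705,343),(55,215))]
print("plate",np.round(P,3).tolist(),[np.linalg.norm(P[i]-P[i-3]).round(3) for i in range(4)])
yd=((P[0]-P[1])+(P[3]-P[2]));yd/=np.linalg.norm(yd);print("ydir",yd,np.degrees(np.arctan2(yd[1],yd[0])))
a,b=[cast(c,f(*q),.086) for q in((219,98),(204,187))]
rod=(a+b)/2;print("rod",rod,np.linalg.norm(a-b))
st=np.mean([cast(c,f(*q),.051) for q in((648,185),(635,280))],0)
print("stop-side end->form c",st+yd*.05, "rod-149 ->",rod-yd*.149)
t=np.mean([cast(c,u,.035) for u in((322,166),(398,157),(411,255),(334,263))],0);print("tray",t)
o=observe();M=R.from_rotvec(o["ee_rot"]).as_matrix();print(M.round(3)); w=cam("wrist",o);print(proj(w,[*rod[:2],.08]))
E
```

```text
plate [[0.657, 0.323, 0.015], [0.604, 0.005, 0.015], [0.515, 0.019, 0.015], [0.569, 0.343, 0.015]] [np.float64(0.322), np.float64(0.09), np.float64(0.328), np.float64(0.09)]
ydir [0.16537022 0.98623156 0.        ] 80.48125823274442
rod [0.59720204 0.24221714 0.086     ] 0.041157829492910004
stop-side end->form c [0.57302404 0.09798542 0.051     ] rod-149 -> [0.57256188 0.09526864 0.086     ]
tray [ 0.55520028 -0.19413412  0.035     ]
[[-0.917  0.398 -0.   ]
 [ 0.398  0.917 -0.001]
 [-0.    -0.001 -1.   ]]
[162.4633823  505.46134836]
```

Two independent estimates of the form's centre agree to 3 mm, and the plate and rod sizes check out. I'll turn the tool so its x lies along form +y, then go above the rod.

```bash
python3 -m pendant '[0,0,0,0,0,0.166,0.0918,0,0,0,0,0,0.166,0.0918,0,0,0,0,0,0.166,0.0918,0,0,0,0,0,0.166,0.0918,0,0,0,0,0,0.166,0.0918,0,0,0,0,0,0.166,0.0918,0,0,0,0,0,0.166,0.0918,0,0,0,0,0,0.166,0.0918,0,0,0,0,0,0,0.0918]' 10
python3 -m pendant '[-0.027,0.04,0,0,0,0,0.0918,-0.027,0.04,0,0,0,0,0.0918,-0.027,0.04,0,0,0,0,0.0918,-0.027,0.04,0,0,0,0,0.0918,-0.027,0.04,0,0,0,0,0.0918,-0.027,0.04,0,0,0,0,0.0918,-0.027,0.04,0,0,0,0,0.0918,-0.027,0.04,0,0,0,0,0.0918,-0.027,0.04,0,0,0,0,0.0918,-0.027,0.038,0,0,0,0,0.0918]'
python3 -m pendant '[0,0,0,0,0,0,0.07,0,0,0,0,0,0,0.07]'
python3 - <<'E'
from h import *
o=observe();im=get_image("wrist");cv2.imwrite("pics/w1.png",im[:,:,::-1]);np.save("o1.npy",np.r_[o["position"],o["ee_rot"]])
w=cam("wrist",o);print(proj(w,[.597,.242,.086]),o["joints"].round(2)); M=R.from_rotvec(o["ee_rot"]).as_matrix();print(M.round(3))
E
```

```text
clock: 1.23
position: [0.2488, 0.573, 0.2003]
ee_rot: [2.397, 2.029, -0.001]
force: [0.3, -0.1, 0.7]
width: 1.0
gripper_force: 0.0
clock: 2.48
position: [0.5975, 0.2396, 0.2006]
ee_rot: [-2.394, -2.034, 0.0]
force: [0.7, 1.3, 0.5]
width: 0.997
gripper_force: 0.0
clock: 2.72
position: [0.5962, 0.2411, 0.2004]
ee_rot: [-2.396, -2.031, 0.001]
force: [0.1, 0.2, -0.7]
width: 0.833
gripper_force: 0.0
[281.86560259 192.45805828] [-0.75  0.48  0.43  1.55 -0.21  1.16 -0.44]
[[ 0.164  0.986 -0.001]
 [ 0.986 -0.164  0.   ]
 [ 0.    -0.001 -1.   ]]
```

View pics/w1.png

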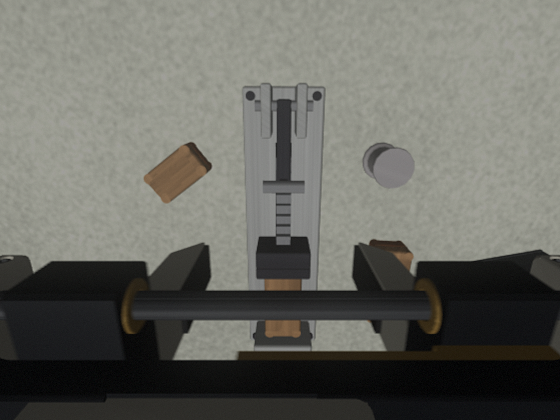

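Rod visible at about (284,187), ends at 263 and 305, horizontal in the image, so the yaw is right. Jaw at (283,258), and the brackets are well beyond the rod at rows 85–137.

```bash
python3 - <<'E'
from h import *
v=np.load("o1.npy");o=dict(position=v[:3],ee_rot=v[3:]);w=cam("wrist",o);M=R.from_rotvec(v[3:]).as_matrix()
im=cv2.imread("pics/w1.png",0)
print(im[165:215:2,296],im[165:215:2,270],im[187,255:312:2])
for q,z in(((284,187),.082),((263,187),.082),((305,187),.082),((284,277),.065),((284,238),.065)): 
    p=cast(w,q,z);print(p.round(4),(M.T@(p-v[:3])).round(4))
E
```

```text
[139 137 140 139 140 137 138 138  57  76 100 109 108 109 123 139 139 138
 138 140 138 138 138 139 137] [142 143 144 143 143 142 143 143  56  75 101 111 108 109 131 141 140 141
 141 141 140 140 141 139 142] [137 131 134 136 110 110 111 109 109 110 109 109 112 109 110 109 107 109
 111 110 109 109 108 110 109 141 139 135 134]
[0.5997 0.246  0.082 ] [0.0054 0.0028 0.1184]
[0.5798 0.2493 0.082 ] [ 0.0054 -0.0174  0.1184]
[0.6197 0.2427 0.082 ] [0.0054 0.023  0.1184]
[0.5826 0.14   0.065 ] [-0.102   0.0033  0.1354]
[0.5902 0.1863 0.065 ] [-0.055   0.0031  0.1354]
```

```bash
python3 -m pendant '[0.005,0.003,0.025,0,0,0,0.07,0,0,0.025,0,0,0,0.07,0,0,0.025,0,0,0,0.07,0,0,0.025,0,0,0,0.07,0,0,0.018,0,0,0,0.07,0,0,0.01,0,0,0,0.07,0,0,0,0,0,0,0.06,0,0,0,0,0,0,0.05]' 20
python3 -m pendant '[0,0,0,0,0,0,0.03,0,0,0,0,0,0,0.03,0,0,0,0,0,0,0.03,0,0,0,0,0,0,0.03,0,0,0,0,0,0,0.03]' 20
```

```text
clock: 3.78
position: [0.601, 0.2455, 0.0736]
ee_rot: [2.399, 2.028, 0.002]
force: [0.5, -0.7, -0.3]
width: 0.592
gripper_force: 0.0
clock: 4.4
position: [0.6004, 0.2453, 0.0727]
ee_rot: [-2.399, -2.028, -0.0]
force: [-0.0, -0.5, -0.6]
width: 0.328
gripper_force: 0.0
```

Jaw went to 30 mm without contact, although the rod is 40 mm long. I need a look.

```bash
python3 - <<'E'
from h import *
o=observe();im=get_image("wrist");cv2.imwrite("pics/w2.png",im[:,:,::-1]);print(o["width"],o["gripper_force"],o["position"])
w=cam("wrist",o);print(proj(w,[.5995,.2455,.086]))
s=get_image("scene");c=cam("scene");u=proj(c,[.6,.245,.08]).astype(int);print(u)
cr=s[u[1]-60:u[1]+60,u[0]-80:u[0]+80,::-1];cv2.imwrite("pics/s2.png",cv2.resize(cr,None,fx=4,fy=4,interpolation=2))
E
```

```text
0.32758369733584847 0.0 [0.60040173 0.24526831 0.07274311]
[279.55936768 251.28411787]
[360 280]
```

View pics/w2.png

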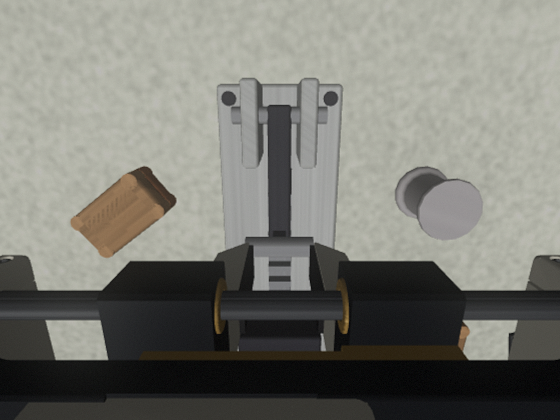

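View pics/s2.png

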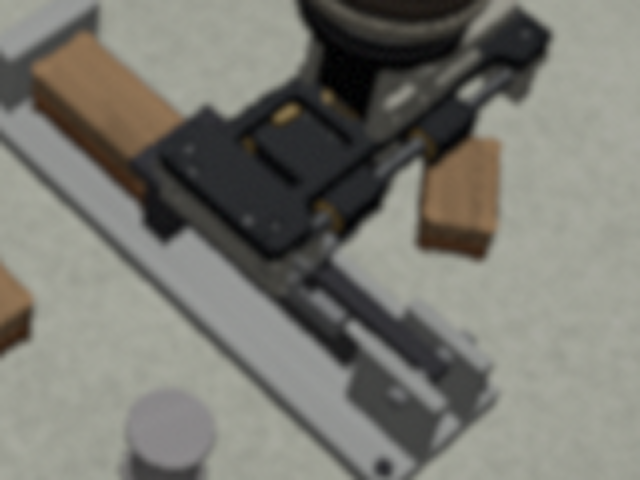

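The rod is at (281,241), entirely in front (+y) of the fingers, while I predicted row 251. So the fingers closed just to the -y side of it. I'll measure the offset.

```bash
python3 - <<'E'
from h import *
o=observe();w=cam("wrist",o);M=R.from_rotvec(o["ee_rot"]).as_matrix()
im=cv2.imread("pics/w2.png",0);print(im[228:256,281],im[228:256,260],im[241,238:254],im[241,306:322])
for q,z in(((281,237),.080),((281,241),.082),((281,246),.083),((247,241),.082),((313,241),.082)):
    p=cast(w,q,z);print(p.round(4),(M.T@(p-o["position"])).round(4))
E
```

```text
[ 58  60  54  39  40  39  36  37  43  57  61  67  70  76  84  93  98 107
 122 129 128 128 127 128 126 127 127 129] [166 167 165 165 166 165 167 171 144  51  62  69  69  76  84  92 100 109
 119 128 127 130 127 126 128 127 128 128] [155 158 158 157 152 156 138  88  75  75  77  77  77  78  76  76] [ 78  76  77  77  77  77  73 116 169 155 156 160 161 162 157 158]
[0.6014 0.2517 0.08  ] [ 0.0065 -0.0001 -0.0073]
[0.6011 0.25   0.082 ] [ 0.0048 -0.0001 -0.0093]
[0.6006 0.2473 0.083 ] [ 0.0021 -0.0001 -0.0103]
[0.5814 0.2533 0.082 ] [ 0.0048 -0.02   -0.0093]
[0.6196 0.2469 0.082 ] [ 0.0048  0.0187 -0.0093]
```

```bash
python3 - <<'E'
import cv2
im=cv2.imread("pics/w2.png");cv2.imwrite("pics/w2z.png",cv2.resize(im[220:310,215:350],None,fx=5.8,fy=5.8,interpolation=2))
E
```

```text
(no output)
```

View pics/w2z.png

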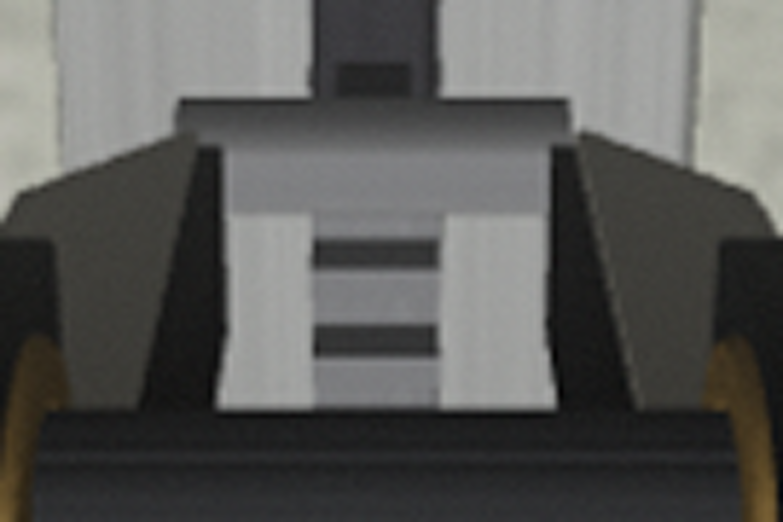

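```bash
python3 - <<'E'
from h import *
o=observe();w=cam("wrist",o);M=R.from_rotvec(o["ee_rot"]).as_matrix();P=o["position"]
cr=lambda q:((proj(w,P+M@np.array(q))-[215,220])*5.8).round()
for x in(-.0095,.0095):
    for z in(-.03,-.008,.011): print("pad",x,z,cr([x,-.015,z]),cr([x,.015,z]), "40mm:",cr([x,-.02,z]),cr([x,.02,z]))
for x in(0,.0015,.005):print("rod +y/-y top,ends",x,cr([x+.004,-.02,-.011]),cr([x-.006,.02,-.0133]),cr([x-.006,-.015,-.0133]))
E
```

```text
pad -0.0095 -0.03 [222. 354.] [545. 354.] 40mm: [169. 354.] [599. 354.]
pad -0.0095 -0.008 [240. 243.] [528. 243.] 40mm: [192. 243.] [576. 243.]
pad -0.0095 0.011 [252. 166.] [515. 166.] 40mm: [208. 166.] [559. 166.]
pad 0.0095 -0.03 [217. 167.] [551. 167.] 40mm: [161. 167.] [606. 167.]
pad 0.0095 -0.008 [235.  74.] [532.  74.] 40mm: [186.  74.] [582.  74.]
pad 0.0095 0.011 [248.   9.] [519.   9.] 40mm: [203.   9.] [564.   9.]
rod +y/-y top,ends 0 [185. 136.] [582. 237.] [235. 237.]
rod +y/-y top,ends 0.0015 [184. 122.] [582. 223.] [235. 223.]
rod +y/-y top,ends 0.005 [183.  90.] [584. 191.] [234. 191.]
```

The pixel geometry explains it: in the wrist view the fingertips are about 13 mm nearer the camera than the rod. The tips therefore hover above the rod, which is why there was no contact. I'll reopen, go down about 26 mm in small steps and close, watching width and force.

```bash
python3 -m pendant '[0,0,0,0,0,0,0.07,0,0,0,0,0,0,0.07,0,0,0,0,0,0,0.07,0.003,0,0.006,0,0,0,0.07,0,0,0.007,0,0,0,0.07,0,0,0.007,0,0,0,0.07,0,0,0.006,0,0,0,0.07,0,0,0,0,0,0,0.07]' 20
python3 -m pendant '[0,0,0,0,0,0,0.03,0,0,0,0,0,0,0.03,0,0,0,0,0,0,0.03,0,0,0,0,0,0,0.03,0,0,0,0,0,0,0.03,0,0,0,0,0,0,0.03]' 20
```

```text
clock: 5.5
position: [0.6005, 0.248, 0.046]
ee_rot: [-2.399, -2.028, 0.002]
force: [-0.3, 0.5, 0.5]
width: 0.761
gripper_force: 0.0
clock: 6.25
position: [0.5998, 0.2483, 0.0466]
ee_rot: [-2.398, -2.028, 0.002]
force: [-6.5, -0.5, 3.5]
width: 0.43
gripper_force: 20.0
```

Now the pads grip the rod ends (39.5 mm, 20 N). Raise and hold.

```bash
python3 -m pendant '[0,0,-0.005,0,0,0,0.03,0,0,-0.005,0,0,0,0.03,0.001,0,-0.005,0,0,0,0.03,0.001,0,-0.005,0,0,0,0.03,0.001,0,-0.005,0,0,0,0.03,0,0,0,0,0,0,0.03,0,0,0,0,0,0,0.03,0,0,0,0,0,0,0.03,0,0,0,0,0,0,0.03,0,0,0,0,0,0,0.03]' 20
python3 -m pendant '[0,0,0,0,0,0,0.03,0,0,0,0,0,0,0.03,0,0,0,0,0,0,0.03]'
python3 - <<'E'
from h import *
s=get_image("top")[:,:,::-1];cv2.imwrite("pics/t3.png",cv2.resize(s[130:250,90:290],None,fx=4,fy=4,interpolation=2))
E
```

```text
clock: 7.5
position: [0.601, 0.2561, 0.0713]
ee_rot: [-2.393, -2.031, -0.005]
force: [1.6, 12.8, -10.0]
width: 0.431
gripper_force: 20.0
clock: 7.88
position: [0.601, 0.2561, 0.0713]
ee_rot: [-2.393, -2.031, -0.005]
force: [0.9, 11.9, -10.8]
width: 0.43
gripper_force: 20.0
```

View pics/t3.png

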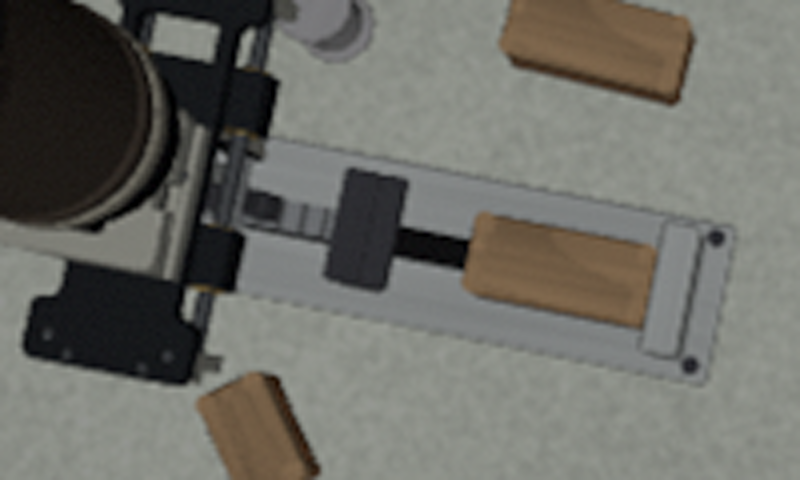

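The jaw has moved back about 45–48 mm and the form is still against the stop (crop corners (480,213),(655,245),(640,327),(463,293)). I'll compute its centre, then release the rod.

```bash
python3 -m pendant '[0,0,0,0,0,0,0.07,0,0,0,0,0,0,0.07,0,0,0,0,0,0,0.07,0,0,-0.02,0,0,0,0.07,0,0,-0.04,0,0,0,0.07,0,0,-0.04,0,0,0,0.07,0,0,0,0,0,0,0.07]'
python3 - <<'E'
from h import *
c=cam("top")
P=[cast(c,(90+x/4,130+y/4),.051) for x,y in((480,213),(655,245),(640,327),(463,293))];ctr=np.mean(P,0)
print(np.round(P,3).tolist(),ctr,[np.linalg.norm(P[i]-P[i-1]).round(3) for i in range(4)])
o=observe();M=R.from_rotvec(o["ee_rot"]).as_matrix();print("shift",(M.T@(ctr-o["position"])).round(4),M.round(3).tolist())
E
```

```text
clock: 8.8
position: [0.6039, 0.2512, 0.1756]
ee_rot: [2.398, 2.026, 0.01]
force: [0.3, -0.5, -0.1]
width: 0.76
gripper_force: 0.0
[[0.602, 0.141, 0.051], [0.587, 0.047, 0.051], [0.543, 0.053, 0.051], [0.559, 0.148, 0.051]] [0.57260659 0.09723782 0.051     ] [np.float64(0.044), np.float64(0.095), np.float64(0.044), np.float64(0.096)]
shift [-0.1575 -0.0058  0.124 ] [[0.167, 0.986, 0.006], [0.986, -0.167, 0.003], [0.004, 0.006, -1.0]]
```

```bash
python3 -m pendant '[-0.039,-0.001,0,0,0,0,0.075,-0.039,-0.001,0,0,0,0,0.075,-0.039,-0.001,0,0,0,0,0.075,-0.039,-0.001,0,0,0,0,0.075,0,0,0.025,0,0,0,0.075,0,0,0.025,0,0,0,0.075,0,0,0,0,0,0,0.075]'
python3 - <<'E'
from h import *
o=observe();im=get_image("wrist")[:,:,::-1].copy();cv2.imwrite("pics/w4.png",im);w=cam("wrist",o);M=R.from_rotvec(o["ee_rot"]).as_matrix()
print(o["position"],proj(w,[.574,.098,.051]))
for z in(.02,.03,.041,.05): print(z,[proj(w,o["position"]+M@np.array([x,-.0375,.011+.01-z])).round() for x in(.0095,-.0095)])
E
```

```text
clock: 9.68
position: [0.5698, 0.0974, 0.1198]
ee_rot: [-2.398, -2.027, 0.006]
force: [0.1, -0.0, 0.3]
width: 0.819
gripper_force: 0.0
[0.56977957 0.09736355 0.11980935] [286.35044666 206.36114406]
0.02 [array([220., 227.]), array([222., 255.])]
0.03 [array([217., 233.]), array([219., 263.])]
0.041 [array([213., 241.]), array([215., 272.])]
0.05 [array([210., 248.]), array([212., 280.])]
```

View pics/w4.png

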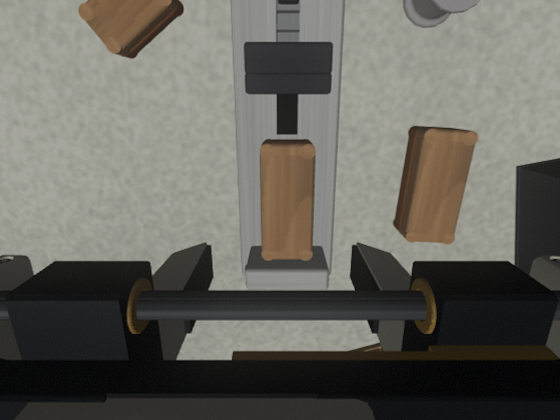

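Jaw is far clear of the form (jaw edge row 93, form from row 140 to the stop at about row 250). Form columns are 262–314, centred on 288. The fingertip corner at (212,244) again puts the tips about 24 mm behind the TCP.

```bash
python3 - <<'E'
from h import *
o=observe();w=cam("wrist",o);M=R.from_rotvec(o["ee_rot"]).as_matrix()
for n,q,z in(("L",(262,200),.051),("R",(314,200),.051),("+y end top",(288,146),.051),("stop top edge",(288,248),.065)):
    p=cast(w,q,z);print(n,p.round(4),(M.T@(p-o["position"])).round(4))
E
```

```text
L [0.5563 0.1066 0.051 ] [ 0.0065 -0.0157  0.0702]
R [0.5984 0.0995 0.051 ] [0.0065 0.027  0.0701]
+y end top [0.5844 0.1463 0.051 ] [0.0504 0.0054 0.0701]
stop top edge [0.5712 0.067  0.065 ] [-0.03    0.0056  0.0562]
```

```bash
python3 -m pendant '[0,0.005,0.025,0,0,0,0.075,0,0,0.025,0,0,0,0.075,0,0,0.025,0,0,0,0.075,0,0,0.02,0,0,0,0.075,0,0,0.01,0,0,0,0.075,0,0,0.006,0,0,0,0.075,0,0,0,0,0,0,0.075]' 15
python3 -m pendant '[0,0,0.003,0,0,0,0.06,0,0,0,0,0,0,0.035,0,0,0,0,0,0,0.035,0,0,0,0,0,0,0.035,0,0,0,0,0,0,0.035,0,0,0,0,0,0,0.035]' 15
```

```text
clock: 10.6
position: [0.5767, 0.0972, 0.0111]
ee_rot: [2.399, 2.028, 0.001]
force: [0.3, 0.5, -0.2]
width: 0.817
gripper_force: 0.0
clock: 11.35
position: [0.5762, 0.0973, 0.0079]
ee_rot: [-2.399, -2.028, 0.0]
force: [-2.8, 0.8, 3.7]
width: 0.478
gripper_force: 15.0
```

Gripped (43.9 mm, 15 N). Increase grip, lift a little off the stop, then up.

```bash
python3 -m pendant '[0,0,0,0,0,0,0.035,0.003,0,-0.005,0,0,0,0.035,0.002,0,-0.01,0,0,0,0.035,0,0,-0.02,0,0,0,0.035,0,0,-0.025,0,0,0,0.035,0,0,-0.025,0,0,0,0.035,0,0,-0.02,0,0,0,0.035,0,0,-0.015,0,0,0,0.035,0,0,0,0,0,0,0.035]' 25
python3 -m pendant '[-0.015,0.002,0,0,0,0,0.035,-0.03,0.003,0,0,0,0,0.035,-0.035,0.003,0,0,0,0,0.035,-0.035,0.003,0,0,0,0,0.035,-0.035,0.003,0,0,0,0,0.035,-0.035,0.003,0,0,0,0,0.035,-0.035,0.003,0,0,0,0,0.035,-0.035,0.003,0,0,0,0,0.035,-0.025,0.003,0,0,0,0,0.035,-0.015,0.002,0,0,0,0,0.035]'
python3 -m pendant '[0,0,0,0,0,0,0.035,0,0,0,0,0,0,0.035]'
python3 - <<'E'
from h import *
o=observe();im=get_image("top")[:,:,::-1];sc=get_image("scene")[:,:,::-1];w=get_image("wrist")[:,:,::-1]
cv2.imwrite("pics/v5.png",np.hstack([cv2.resize(im[120:280,100:440],(400,188)),cv2.resize(w,(400,300))[:188*1+0] if 0 else cv2.resize(w,(250,188))]));cv2.imwrite("pics/w5.png",w);cv2.imwrite("pics/s5.png",sc)
c=cam("scene");print(proj(c,[*o["position"][:2],.12]))
top=cv2.resize(im[120:280,120:440],(640,320));a=cv2.resize(sc[120:330,120:420],(386,270));b=cv2.resize(w,(360,270))
cv2.imwrite("pics/v5.png",np.vstack([cv2.copyMakeBorder(top,0,0,0,106,0),np.hstack([a,b])]))
M=R.from_rotvec(o["ee_rot"]).as_matrix();print(o["position"],(M.T@(np.array([.555,-.194,0])-o["position"])).round(4))
E
```

```text
clock: 12.48
position: [0.5781, 0.1023, 0.1289]
ee_rot: [2.398, 2.028, 0.003]
force: [0.7, -0.0, -2.3]
width: 0.479
gripper_force: 25.0
clock: 13.72
position: [0.5544, -0.1959, 0.1269]
ee_rot: [-2.401, -2.025, 0.002]
force: [0.1, 0.6, -2.2]
width: 0.477
gripper_force: 25.0
clock: 13.98
position: [0.5558, -0.1921, 0.1273]
ee_rot: [-2.397, -2.029, -0.0]
force: [0.5, 0.1, -1.2]
width: 0.475
gripper_force: 25.0
[218.65163621 159.59300851]
[ 0.55584888 -0.19212127  0.12734884] [-0.0021 -0.0004  0.1273]
```

View pics/v5.png

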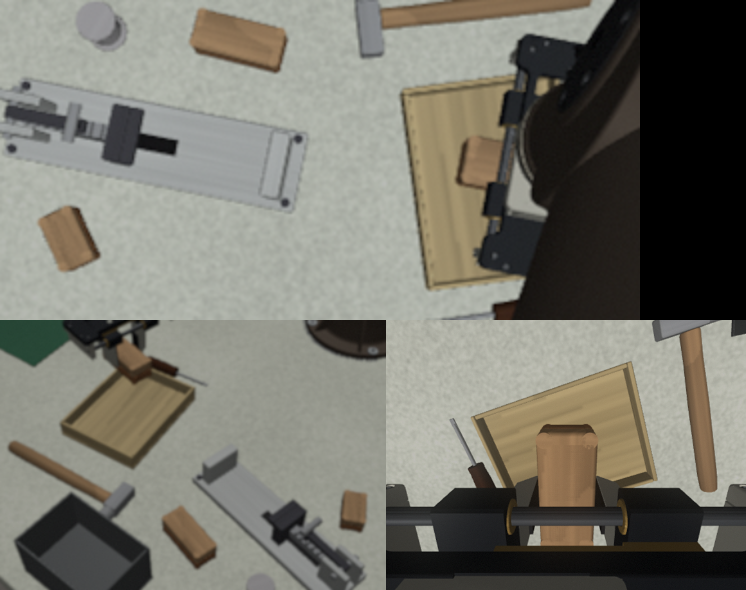

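Form held level over the tray, clamp empty and open, jaw back. Underside ≈ TCP + 7 mm; floor at 6 mm. Lower gently.

```bash
python3 -m pendant '[0,0,0.02,0,0,0,0.035,0,0,0.025,0,0,0,0.035,0,0,0.025,0,0,0,0.035,0,0,0.025,0,0,0,0.035,0,0,0.015,0,0,0,0.035,0,0,0.008,0,0,0,0.035,0,0,0.004,0,0,0,0.035,0,0,0,0,0,0,0.035,0,0,0,0,0,0,0.035]' 25
python3 -m pendant '[0,0,0.002,0,0,0,0.035,0,0,0.001,0,0,0,0.035,0,0,0.001,0,0,0,0.035,0,0,0,0,0,0,0.035]'
```

```text
clock: 15.25
position: [0.5562, -0.1936, 0.0063]
ee_rot: [2.399, 2.028, 0.001]
force: [0.0, -0.6, -0.8]
width: 0.476
gripper_force: 25.0
clock: 15.75
position: [0.5557, -0.1934, 0.0016]
ee_rot: [-2.399, -2.028, 0.0]
force: [-0.4, -0.2, -2.5]
width: 0.476
gripper_force: 25.0
```

```bash
python3 -m pendant '[0,0,0.001,0,0,0,0.035,0,0,0.001,0,0,0,0.035,0,0,0,0,0,0,0.035]'; python3 -m pendant '[0,0,0.001,0,0,0,0.035,0,0,0,0,0,0,0.035]'
```

```text
clock: 16.12
position: [0.5557, -0.1934, -0.0004]
ee_rot: [-2.399, -2.028, 0.0]
force: [0.1, 0.3, -1.7]
width: 0.476
gripper_force: 25.0
clock: 16.38
position: [0.5559, -0.1935, -0.0011]
ee_rot: [2.399, 2.028, 0.0]
force: [-1.0, -0.2, 1.5]
width: 0.476
gripper_force: 25.0
```

Contact with the tray floor shows up in the force (-1.7 → +1.5 N). Release slowly and rise.

```bash
python3 -m pendant '[0,0,0,0,0,0,0.05,0,0,0,0,0,0,0.06,0,0,0,0,0,0,0.065,0,0,0,0,0,0,0.065,0,0,-0.02,0,0,0,0.065,0,0,-0.04,0,0,0,0.065,0,0,-0.05,0,0,0,0.065,0,0,-0.05,0,0,0,0.065]' 10
python3 -m pendant '[0.06,0,0,0,0,0,0.065,0.06,0,0,0,0,0,0.065,0.06,0,0,0,0,0,0.065,0,0,0,0,0,0,0.065,0,0,0,0,0,0,0.065]'
python3 - <<'E'
from h import *
s=get_image("scene")[:,:,::-1];t=get_image("top")[:,:,::-1];w=get_image("wrist")[:,:,::-1]
cv2.imwrite("pics/end.png",np.hstack([cv2.resize(s,(400,300)),cv2.resize(t,(400,300))]))
m=cv2.inRange(cv2.cvtColor(s[130:240,150:290],40),(5,70,50),(25,255,255));print(cv2.countNonZero(m))
E
```

```text
clock: 17.38
position: [0.5555, -0.1934, 0.1602]
ee_rot: [-2.399, -2.028, 0.0]
force: [1.2, 0.0, -0.2]
width: 0.711
gripper_force: 0.0
clock: 18.0
position: [0.5856, -0.0163, 0.1587]
ee_rot: [2.398, 2.029, -0.001]
force: [-0.6, -1.0, 0.1]
width: 0.709
gripper_force: 0.0
4142
```

View pics/end.png

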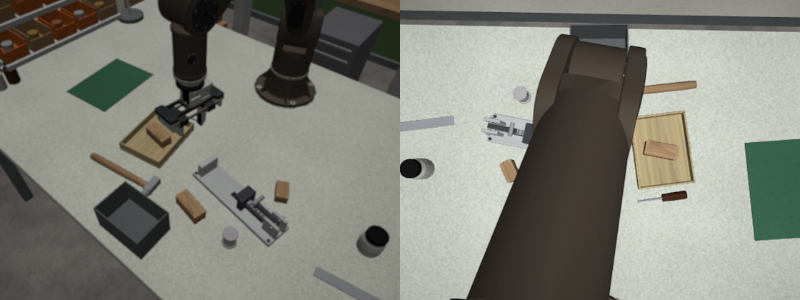

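The form lies flat near the tray's middle (top view (660,150)), light side up. The clamp is empty and open, and the gripper is clear of everything.

```bash
python3 -c "from cell import *;print(sign_off())"
```

```text
the job is handed in; nothing more can be done
None
```

The pawl was lifted and the clamp bar sprang back; the form now lies flat, light side up, near the middle of the wooden tray, the clamp is open, and I handed the job in at about 18 s (no verdict was returned).

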